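Line up the quarter-turn and hold the lamp cover on its seal

ROBOT

A 7-joint arm with a two-finger parallel gripper is mounted at the origin on the work surface. World frame = base frame: x ahead of the robot, y to its left, z up, the work surface at z = 0. Lengths are in m, angles in rad, forces in N, time in s.
With the tool pointing down it reaches from about 0.425 to 0.95 m from the base axis. Payload 4.7 kg.
Tool frame: the origin (TCP) lies at the very end of the fingers, on their centre line; the grasp point (between the pads) lies 19 mm behind it; z points along the fingers, y is the line along which they close (so a half turn about z gives the same grasp; the last joint's range is limited). The gripper opens to 85 mm and grips with 20 to 120 N. Pads are 22 mm wide; open, the fingers measure 114 mm over their backs; the gripper's body (76 mm by 85 mm) begins 54 mm behind the grasp point. The pads swing forward as they close: fully open they stand 13 mm farther back than shut.
Start: joints at [-1.366, 0.469, -0.049, 1.532, 0.024, 1.141, -0.082], TCP at [0.156, 0.657, 0.231] pointing down, gripper open.
Joint ranges: [-2.59, 2.59], [-0.33, 1.99], [-1.39, 1.29], [0.1, 2.45], [-1.04, 4.18], [0.21, 1.99], [-2.66, 2.66]. Speed limits (rad/s): [2.57, 2.57, 3.14, 3.14, 3.14, 3.14, 3.14].

INTERFACE

Orientations are given as a rotation vector (axis times angle).
In Python, from bench import bot gives the robot as it stands.
- The arm moves only by the tool apply_moves, never from a script. Its argument "steps" is a list of rows, each a list of 4 numbers: the shift along the tool's x, y, z in m, then the turn about the tool's z in degrees. A call has exactly 8 rows; each row shifts and turns the commanded pose from where the row before left it, along the tool's axes as they then stand; what a row does not reach is not made up. A row lasts 1/12 s, in which the tool goes at most 41.7 mm and 7.16 degrees, less where a joint would pass 70% of its speed; a pose out of reach is approached as far as the arm can. A call with a gripper value outside its range is refused whole. "hand" is the opening, from 0 (shut) to 1 (fully open), set as the call begins (left out, the last holds). The fingers move at their own pace and stop on an object; the grip force is fixed at half the most. Time passes only in rows, so rows that do not move let the fingers close, or fill a call up. It gives the time, the measured TCP pose, the force, the opening and the grip force at its end, in the units of the state.
- bot.get_state(): the state, without advancing time (a new reading comes with each control period).
- bot.get_image(name): name is "scene" or "top" or "wrist"; returns a dict with "color" (420x560x3 uint8, red, green, blue), "fx", "fy", "cx", "cy" (pixels), "R" (3x3) and "t" (3): a world point X has camera coordinates R X + t; the wrist camera has in their place "hand_eye" (4x4, takes a point from camera to tool coordinates, whose origin is the TCP and whose axes are the flange's). Camera axes: x right, y down, z forward; pixel columns grow to the right and rows downward; lengths in m; the calibration is good to about 2 mm. A picture is of the moment at which its call begins: read the wrist's pose just before it. There is no depth.
- bot.finish_job(): hands the job in; it is judged then, once.
Trained networks look in the newest picture that a camera, given by its name, has taken for a name from the list of things; names that differ only in an ending like _2 or _b are one class to them, and where a whole thing is asked for, a point or a joint stands for the part that bears it (a point fixed in the world has none). Each returns a list of dicts, best first, with "confidence" (0 to 1); they miss things now and then, are a little off and sometimes report something else, mostly with a low value. They report only what shows in the picture. A call takes as long as a camera call.
- bot.search_frame(camera, name): "point" ([row, column] in pixels, amid what is visible of it).
- bot.regions_of(camera, name): "mask" (420x560 bool, what is visible of it) and "point" ([row, column] in pixels, amid what is visible of it).
- bot.place_of(camera, name): "point" ([row, column] in pixels: a listed point, or the origin of a listed thing).
The state is a dict: "time_s": time; "joint_positions": joint angles; "joint_velocities": joint speeds; "joint_torque": joint torques, N m; "tool_pos": TCP position; "tool_rot": TCP orientation; "force": force on the tool from outside, world axes, zero at the start; "wrist_torque": the same for the moment, N m; "finger_gap": opening from 0.0 (shut) to 1.0 (fully open); "finger_force": force on a finger pad.
Only numpy, scipy, OpenCV 4.12 (cv2) and the standard library are available. Lean on these libraries where they do the work, as an engineer would, in place of code of your own. Each camera call takes 0.05 s, during which the arm holds its last target. There are 200 camera calls.

TASK

The lamp cover on top of the microscope's light source has a new self-adhesive seal. With the cover still standing ajar, turn its quarter-turn wing fastener until the slot along its head lines up with the two index marks on the cover, so that the cross-pin can drop through the slotted plate in the frame; then press the cover down fully home on its frame and finish while still holding it down with the fingers, so that the seal takes. Work gently, neither pinching nor pressing with more than about 20 N, so that the plastic wing is not strained nor the seal crushed, and leave the small things standing or lying on and beside the light source where they are.

Things in the scene. Friction and masses are not known exactly. Their poses are not given: they have to be found in the camera images.
- light_source: White sheet-metal housing, 280 (x) x 240 (y) mm, flat deck 131 mm above the bench, fixed. Origin: centre of its underside; x points from its control front (towards the robot at yaw 0) to its back, z up. The lamp cover lies on a raised frame on the deck, nearer the front and the left (+y) side.
- cover: The lamp cover with its fastener: flat grey plate 4 mm thick, 155 (x) x 146 (y) mm, bare but for the fastener, two index marks and flat hinge leaves. Origin on the hinge line, 3 mm behind the back edge, at underside height; x points from the free front edge to the hinge, y along the hinge, z out of the cover. Hinge line: 51 mm behind the light source's origin, 30 mm to its left, 150 mm above the bench.
- cover_hinge (a joint): Cover angle (rad): 0.12 = ajar, where the sprung hinge holds it when not pressed; 0.03 = meets the foam seal at its front edge; below 0.015 = fully home; 0 = plate level; -0.022 = seal crushed. Downward push needed at the fastener: 3 N to start, 5 N at 0.03, 11 N at 0.015, 17 N at 0, 27 N at -0.022. With the slot over about 0.25 rad off the marks the cross-pin lands on the slotted plate: stuck at 0.075.
- cover_edge (a point): Middle of the cover's free front edge, on its top face. Axes are the cover's: x square to the edge towards the hinge, y along the edge, z out of the cover. The fastener's axis stands 45 mm from here along +x and 113 mm from the hinge line.
- fastener_head (a point): Centre of the top of the wing fastener's head, on its turning axis z (out of the cover, tilts with it), 25 mm above the cover's top face. The head is an upright black plastic bar 46 mm long (along x here), 12 mm thick (y), 22 mm tall, with a pale slot line along its top, on a round flange 36 mm across, 3 mm thick. Index marks: short black ribs on the cover, 27 to 38 mm before and behind the axis along the cover's x.
- fastener (a joint): Turn of the fastener (rad), positive anticlockwise from above: at 0 and at 3.14 the slot is in line with the index marks (either way round is the same), 1.57 is square across. Starts 0.6 to 2.54; turns from -0.25 to 3.39 against light friction (0.04 N m) and stays where it is left; nothing clicks or stops in line.
- oil_bottle: Small amber immersion-oil dropper bottle, 28 mm across, 55 mm tall, standing on the housing's deck near the right back corner. Bystander. Origin: centre of its underside.
- objective_can: Clear screw-lid jar for an objective, 34 mm across, 36 mm tall, standing on the deck to the right of the cover. Bystander. Origin: centre of its underside.
- screwdriver: Screwdriver with black handle, 170 mm long, lying on the bench to the right of the housing. Bystander. Origin: near its middle.
- old_lamp: The spent reflector lamp, 50 mm across, 52 mm tall, standing face down on the bench to the left of the housing. Bystander. Origin: centre of its underside.
- beaker: Glass beaker, 70 mm across, 90 mm tall, left of the housing, towards its back. Bystander. Origin: centre of its underside.
- slide_pack: Card pack of glass slides, white with a blue lid, 82 x 32 x 26 mm, in front of the housing. Bystander. Origin: centre of its underside.
- stain_jar: Glass jar with white lid, 52 mm across, 75 mm tall, behind the housing. Bystander. Origin: centre of its underside.

How it is judged:
By the outcome, as a careful person would: the job done as asked, in the order asked, and still so for the second after the job is handed in, while the arm keeps its last pose, push and grip.
It also fails if it takes over 42 s, if anything falls off the work surface, if the arm or the gripper's body presses on something with over 40 N, if the wrist force passes 120 N, or if a joint passes its speed limit or range.

## Working session

There is one attempt and no reset: what is moved stays moved. The work goes in short steps, Python scripts to look and compute and a tool call to move; the robot and the scene stay as the last step left them, time stands still between calls to the robot, and variables do not carry over. Pictures are saved under pics/ and viewed, at most 10 in all, crops included, and the job is handed in when it is done.

Besides the shell and the picture viewer there is one more tool, called after "Call:" by a JSON object that holds its "op" and its "data", one argument or row to a line. apply_moves: Moves the arm, as the interface text tells. Its arguments: {"type":"object","properties":{"steps":{"type":"array","items":{"type":"array","items":{"type":"number"}}},"hand":{"type":"number"}},"required":["steps"]}

```bash
mkdir -p pics; cat > h.py <<'E'
import numpy as np,cv2
from bench import bot
from scipy.spatial.transform import Rotation as Ro
def save(n,f):
    im=bot.get_image(n); cv2.imwrite('pics/'+f,im['color'][:,:,::-1]); return im
def ray(im,p,st=None):
    d=np.array([(p[1]-im['cx'])/im['fx'],(p[0]-im['cy'])/im['fy'],1.])
    if 'R' in im:
        R=np.array(im['R']);t=np.array(im['t']); return -R.T@t, R.T@d
    H=np.array(im['hand_eye']);Rt=Ro.from_rotvec(st['tool_rot']).as_matrix()
    return Rt@H[:3,3]+st['tool_pos'], Rt@(H[:3,:3]@d)
def atz(im,p,z,st=None):
    o,d=ray(im,p,st); return o+d*(z-o[2])/d[2]
E
python3 - <<'E'
from h import *
s=bot.get_state(); print({k:np.round(v,3) for k,v in s.items()})
for c in ('top','scene'):
    im=save(c,c+'0.png')
    for n,z in (('fastener_head',.186),('cover_edge',.17),('cover',.15),('light_source',0),('objective_can',.131),('oil_bottle',.131)):
        for r in bot.place_of(c,n)[:2]: print(c,n,np.round(r['point'],1),round(r['confidence'],2),np.round(atz(im,r['point'],z),3))
E
```

```text
{'time_s': np.float64(0.0), 'joint_positions': array([-1.366,  0.469, -0.049,  1.534,  0.024,  1.141, -0.082]), 'joint_velocities': array([ 0.   ,  0.001, -0.001, -0.   , -0.001,  0.   ,  0.001]), 'joint_torque': array([-0.0000e+00, -5.1031e+01, -4.6000e-02, -2.3771e+01,  1.1000e-02,
        7.0000e-03,  0.0000e+00]), 'tool_pos': array([0.156, 0.656, 0.23 ]), 'tool_rot': array([-3.66e-01, -3.12e+00,  3.00e-03]), 'force': array([-0.544, -0.528, -0.524]), 'wrist_torque': array([-0.01 ,  0.037, -0.014]), 'finger_force': np.float64(0.0), 'finger_gap': np.float64(0.997)}
top cover_edge [297.6 347.1] 0.8 [ 0.433 -0.068  0.17 ]
top cover_edge [217.  362.9] 0.39 [ 0.575 -0.093  0.17 ]
top cover [213.8 364.8] 0.71 [ 0.585 -0.1    0.15 ]
top objective_can [220.9 428.2] 0.58 [ 0.582 -0.222  0.131]
top objective_can [287.9 443.8] 0.46 [ 0.46  -0.248  0.131]
top oil_bottle [203.8 435.3] 0.79 [ 0.615 -0.236  0.131]
top oil_bottle [277.7 271.7] 0.2 [0.462 0.063 0.131]
scene fastener_head [198.2 176.6] 0.82 [ 0.475 -0.078  0.186]
scene cover_edge [185.3 166.6] 0.75 [ 0.426 -0.072  0.17 ]
scene cover [254.6 203.6] 0.88 [ 0.585 -0.101  0.15 ]
scene light_source [273.6 196.3] 0.73 [ 0.539 -0.115  0.   ]
scene objective_can [295.1 147.5] 0.98 [ 0.575 -0.218  0.131]
scene oil_bottle [320.1 152.4] 0.88 [ 0.619 -0.236  0.131]
scene oil_bottle [205.4 138.6] 0.72 [ 0.402 -0.133  0.131]
```

View pics/top0.png

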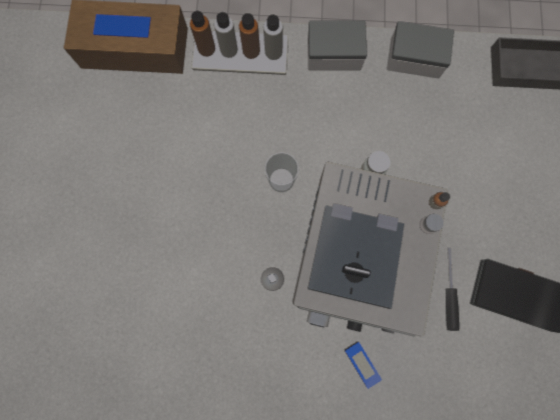

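View pics/scene0.png

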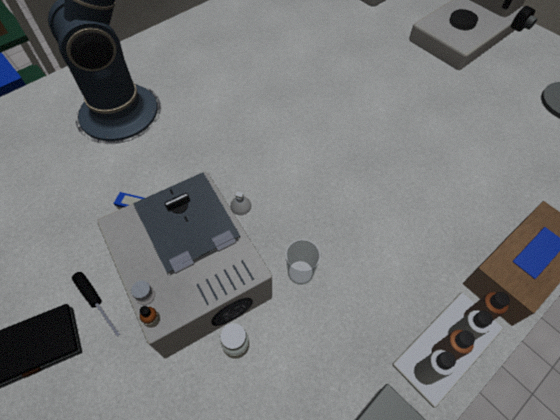

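The pictures show the light source right of centre. In top0 the black wing is at about (row 271, col 356), lying nearly square across. The index marks are at (254, 358) and (290, 351), and cover yaw is about -11°. The left side of the path is free, so I'll swing over in an arc, rising as I go.

Call:
{"op": "apply_moves", "data": {
  "steps": [
    [-0.039, -0.006, -0.01, 3.5],
    [-0.039, -0.006, -0.01, 3.5],
    [-0.039, -0.006, -0.01, 3.5],
    [-0.039, -0.006, -0.01, 3.5],
    [-0.039, -0.006, -0.01, 3.5],
    [-0.039, -0.006, -0.01, 3.5],
    [-0.039, -0.006, -0.01, 3.5],
    [-0.039, -0.006, -0.01, 3.5]
  ],
  "hand": 1
}}

```text
time_s: 1.37
tool_pos: [0.4158, 0.4787, 0.3119]
tool_rot: [1.115, 2.937, 0.001]
force: [0.6, 0.4, -0.9]
finger_gap: 1.0
finger_force: 0.0
```

Call:
{"op": "apply_moves", "data": {
  "steps": [
    [-0.037, -0.009, 0, 3.6],
    [-0.037, -0.009, 0, 3.6],
    [-0.037, -0.009, 0, 3.6],
    [-0.037, -0.009, 0, 3.6],
    [-0.037, -0.009, 0, 3.6],
    [-0.037, -0.009, 0, 3.6],
    [-0.037, -0.009, 0, 3.6],
    [-0.037, -0.009, 0, 3.6]
  ]
}}

```text
time_s: 2.03
tool_pos: [0.5294, 0.1994, 0.3115]
tool_rot: [1.81, 2.567, 0.001]
force: [0.6, -0.3, -0.4]
finger_gap: 1.002
finger_force: 0.0
```

Call:
{"op": "apply_moves", "data": {
  "steps": [
    [-0.0347, -0.0206, 0, 0],
    [-0.0347, -0.0206, 0, 0],
    [-0.0347, -0.0206, 0, 0],
    [-0.0347, -0.0206, 0, 0],
    [-0.0347, -0.0206, 0, 0],
    [-0.0347, -0.0206, 0, 0],
    [-0.0347, -0.0206, 0, 0],
    [0, 0, 0, 7]
  ]
}}

```text
time_s: 2.7
tool_pos: [0.4732, -0.0853, 0.3122]
tool_rot: [1.975, 2.44, -0.002]
force: [0.5, -0.8, -0.2]
finger_gap: 1.0
finger_force: 0.0
```

Call:
{"op": "apply_moves", "data": {
  "steps": [
    [0, 0, 0, 5.5],
    [0, 0, 0, 5.5],
    [0, 0, 0, 5.5],
    [0, 0, 0, 5.5],
    [0, 0, 0, 0],
    [0, 0, 0, 0],
    [0, 0, 0, 0],
    [0, 0, 0, 0]
  ],
  "hand": 0.5
}}

```text
time_s: 3.37
tool_pos: [0.4755, -0.0761, 0.3113]
tool_rot: [-2.391, -2.038, -0.0]
force: [0.1, -0.2, -0.4]
finger_gap: 0.5
finger_force: 0.0
```

```bash
python3 - <<'E'
from h import *
s=bot.get_state(); print({k:np.round(v,3) for k,v in s.items() if k in('time_s','tool_pos','tool_rot','joint_positions','finger_gap','force')})
im=save('wrist','w1.png'); print(np.round(im['hand_eye'],3),im['fx'])
for n,z in (('fastener_head',.19),('cover_edge',.173),('cover',.15)):
    for r in bot.place_of('wrist',n)[:2]: print(n,np.round(r['point'],1),round(r['confidence'],2),np.round(atz(im,r['point'],z,s),3))
E
```

```text
{'time_s': np.float64(3.367), 'joint_positions': array([-0.453,  0.072,  0.565,  1.892, -0.042,  1.189, -0.033]), 'tool_pos': array([ 0.475, -0.076,  0.311]), 'tool_rot': array([-2.391, -2.038, -0.   ]), 'force': array([ 0.132, -0.172, -0.357]), 'finger_gap': np.float64(0.5)}
[[ 0.    -0.957 -0.291  0.073]
 [ 1.    -0.     0.001  0.   ]
 [-0.001 -0.291  0.957 -0.141]
 [ 0.     0.     0.     1.   ]] 315.75597121098355
fastener_head [205.  291.3] 0.63 [ 0.482 -0.082  0.19 ]
cover_edge [200.3 238.3] 0.68 [ 0.435 -0.075  0.173]
cover [195.5 397.9] 0.9 [ 0.587 -0.101  0.15 ]
```

View pics/w1.png

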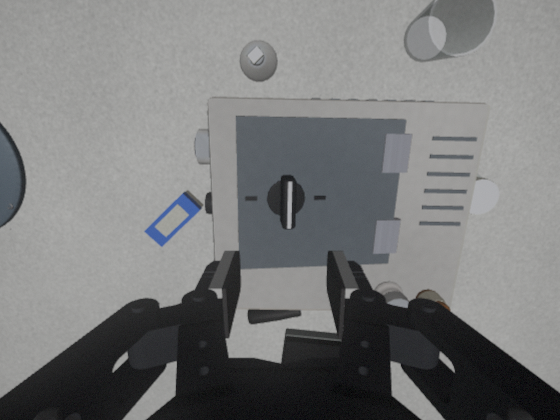

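The w1 picture shows the wing upright in the image with its slot line at about (205, 290). The marks are at (198, 251) and (197, 320), and the cover lies between columns 237 and 405. I'll measure the slot and mark angles precisely.

```bash
cat >> h.py <<'E'
def dirs(im,s,box,thr,z,bright):
    g=im['color'].mean(2); r0,r1,c0,c1=box; sub=g[r0:r1,c0:c1]
    m=((sub>thr) if bright else (sub<thr)).astype(np.uint8)
    n,l,st,ce=cv2.connectedComponentsWithStats(m); out=[]
    for i in range(1,n):
        if st[i,4]<12: continue
        rr,cc=np.nonzero(l==i); P=np.array([atz(im,(a+r0,b+c0),z,s)[:2] for a,b in zip(rr,cc)])
        c=P.mean(0); w,v=np.linalg.eigh(np.cov(P.T)); d=v[:,1]*np.sign(v[0,1])
        out.append((st[i,4],c,np.degrees(np.arctan2(d[1],d[0])),np.sqrt(12*w),(rr.mean()+r0,cc.mean()+c0)))
    return out
E
python3 - <<'E'
from h import *
s=bot.get_state(); im=bot.get_image('wrist')
g=im['color'].mean(2)
print('plate',g[150,270],'bar',g[200,283],'slot',g[200,290],'mark',g[198,251])
for b in dirs(im,s,(165,240,240,335),110,.192,True): print('slot',[np.round(x,4) for x in b])
for b in dirs(im,s,(190,206,240,265),38,.172,False)+dirs(im,s,(190,206,310,332),38,.163,False): print('mark',[np.round(x,4) for x in b])
E
```

```text
plate 96.0 bar 37.666666666666664 slot 174.0 mark 54.0
slot [np.int32(214), array([ 0.4804, -0.082 ]), np.float64(79.986), array([0.0039, 0.0416]), array([205.3972, 289.1495])]
```

Call:
{"op": "apply_moves", "data": {
  "steps": [
    [-0.002, 0.002, 0.02, 0],
    [-0.002, 0.002, 0.02, 0],
    [-0.001, 0.002, 0.02, 0],
    [0, 0, 0.015, 0],
    [0, 0, 0.005, 0],
    [0, 0, 0, 0],
    [0, 0, 0, 0],
    [0, 0, 0, 0]
  ]
}}

```text
time_s: 4.28
tool_pos: [0.4814, -0.0821, 0.2323]
tool_rot: [2.391, 2.036, 0.003]
force: [0.9, -0.5, 0.5]
finger_gap: 0.497
finger_force: 0.0
```

```bash
python3 - <<'E'
from h import *
im=bot.get_image('wrist'); im['color']=cv2.imread('pics/w1.png')[:,:,::-1]
s={'tool_pos':np.array([.4755,-.0761,.3113]),'tool_rot':np.array([-2.391,-2.038,0])}
a=dirs(im,s,(190,206,240,264),75,.171,False);b=dirs(im,s,(190,206,312,332),75,.163,False)
for q in a+b: print('mark',[np.round(x,4) for x in q])
d=b[0][1]-a[0][1]; print(np.degrees(np.arctan2(d[1],d[0])),np.linalg.norm(d))
E
```

```text
mark [np.int32(58), array([ 0.4459, -0.0755]), np.float64(-8.7369), array([0.0046, 0.0108]), array([198.    , 250.6897])]
mark [np.int32(52), array([ 0.5092, -0.0871]), np.float64(-10.2495), array([0.0043, 0.0113]), array([197.3077, 319.4423])]
-10.453331494707662 0.06439912841876391
```

Call:
{"op": "apply_moves", "data": {
  "steps": [
    [0, -0.001, 0.012, 1],
    [0, 0, 0.012, 0],
    [0, 0, 0.012, 0],
    [0, 0, 0.01, 0],
    [0, 0, 0.005, 0],
    [0, 0, 0.003, 0],
    [0, 0, 0, 0],
    [0, 0, 0, 0]
  ]
}}

```text
time_s: 5.0
tool_pos: [0.48, -0.082, 0.1777]
tool_rot: [2.41, 2.015, 0.001]
force: [0.8, 0.9, 0.4]
finger_gap: 0.498
finger_force: 0.0
```

Call:
{"op": "apply_moves", "data": {
  "steps": [
    [0, 0, 0, 0],
    [0, 0, 0, 0],
    [0, 0, 0, 0],
    [0, 0, 0, 0],
    [0, 0, 0, 0],
    [0, 0, 0, 0],
    [0, 0, 0, 0],
    [0, 0, 0, 0]
  ],
  "hand": 0.22
}}

```text
time_s: 5.67
tool_pos: [0.4796, -0.0819, 0.1773]
tool_rot: [-2.41, -2.015, -0.0]
force: [-0.0, 0.7, 0.1]
finger_gap: 0.215
finger_force: 0.0
```

```bash
python3 - <<'E'
from h import *
s=bot.get_state(); print({k:np.round(v,4) for k,v in s.items() if k in('time_s','tool_pos','tool_rot','joint_positions','finger_gap','force','finger_force')})
save('wrist','w2.png')
E
```

```text
{'time_s': np.float64(5.6667), 'joint_positions': array([-0.3918,  0.2404,  0.5593,  2.0556, -0.1637,  0.8878,  0.0804]), 'tool_pos': array([ 0.4796, -0.0819,  0.1773]), 'tool_rot': array([-2.41  , -2.0152, -0.    ]), 'force': array([-0.0071,  0.6528,  0.1183]), 'finger_force': np.float64(0.0), 'finger_gap': np.float64(0.2151)}
```

View pics/w2.png

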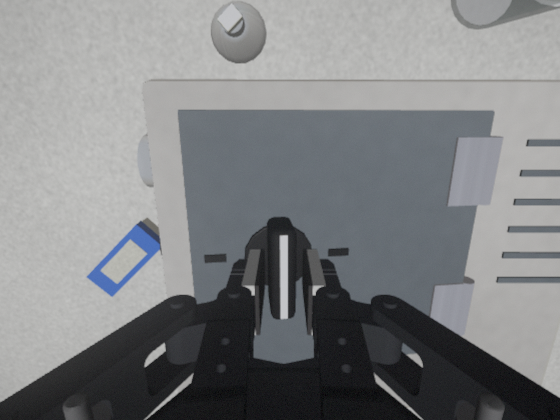

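The w2 picture shows the pads straddling the wing at about (270, 283) with clearance on both sides, below the head top and above the flange. I'll narrow the gap a little, without pinching, and turn.

Call:
{"op": "apply_moves", "data": {
  "steps": [
    [0, 0, 0, 0],
    [0, 0, 0, 2],
    [0, 0, 0, 4],
    [0, 0, 0, 5],
    [0, 0, 0, 5],
    [0, 0, 0, 5],
    [0, 0, 0, 5],
    [0, 0, 0, 5]
  ],
  "hand": 0.185
}}

```text
time_s: 6.38
tool_pos: [0.4781, -0.0821, 0.1768]
tool_rot: [-2.862, -1.291, 0.005]
force: [-3.9, -0.2, -0.1]
finger_gap: 0.186
finger_force: 2.0
```

Call:
{"op": "apply_moves", "data": {
  "steps": [
    [0, 0, 0, 5],
    [0, 0, 0, 5],
    [0, 0, 0, 5],
    [0, 0, 0, 5],
    [0, 0, 0, 5],
    [0, 0, 0, 5],
    [0, 0, 0, 5],
    [0, 0, 0, 5]
  ]
}}

```text
time_s: 7.05
tool_pos: [0.4776, -0.0809, 0.1764]
tool_rot: [-3.13, -0.235, 0.007]
force: [-3.1, 2.0, -0.3]
finger_gap: 0.186
finger_force: 1.9
```

Call:
{"op": "apply_moves", "data": {
  "steps": [
    [0, 0, 0, 5],
    [0, 0, 0, 5],
    [0, 0, 0, 3],
    [0, 0, 0, 3],
    [0, 0, 0, 2],
    [0, 0, 0, 0],
    [0, 0, 0, 0],
    [0, 0, 0, 0]
  ]
}}

```text
time_s: 7.72
tool_pos: [0.4792, -0.0811, 0.1769]
tool_rot: [-3.131, 0.249, 0.002]
force: [-1.4, 2.5, -3.0]
finger_gap: 0.183
finger_force: 1.6
```

```bash
python3 - <<'E'
from h import *
s=bot.get_state(); print({k:np.round(v,4) for k,v in s.items() if k in('time_s','tool_pos','tool_rot','joint_positions','finger_gap','force','finger_force','wrist_torque')})
im=save('wrist','w3.png')
for r in bot.place_of('wrist','fastener_head')[:1]: print(np.round(r['point'],1),round(r['confidence'],2),np.round(atz(im,r['point'],.192,s),3))
for b in dirs(im,s,(180,400,200,360),140,.192,True): print('slot',[np.round(x,4) for x in b])
E
```

```text
{'time_s': np.float64(7.7167), 'joint_positions': array([-0.6526,  0.2976,  0.893 ,  2.0674, -0.2953,  0.9072, -1.326 ]), 'tool_pos': array([ 0.4792, -0.0811,  0.1769]), 'tool_rot': array([-3.1306e+00,  2.4950e-01,  2.1000e-03]), 'force': array([-1.4184,  2.5325, -3.0214]), 'wrist_torque': array([0.7108, 0.1928, 0.1309]), 'finger_force': np.float64(1.588), 'finger_gap': np.float64(0.1825)}
[276.4 283.2] 0.93 [ 0.483 -0.083  0.192]
slot [np.int32(730), array([ 0.4814, -0.0816]), np.float64(-2.8333), array([0.0037, 0.0444]), array([278.9068, 280.9479])]
slot [np.int32(45), array([ 0.4785, -0.0694]), np.float64(23.8404), array([0.0026, 0.0051]), array([288.9778, 255.3556])]
slot [np.int32(47), array([ 0.4745, -0.0943]), np.float64(-42.9639), array([0.0026, 0.0051]), array([289.0426, 311.1489])]
slot [np.int32(1218), array([ 0.444 , -0.0767]), np.float64(80.6885), array([0.0138, 0.0244]), array([349.2627, 283.2767])]
```

View pics/w3.png

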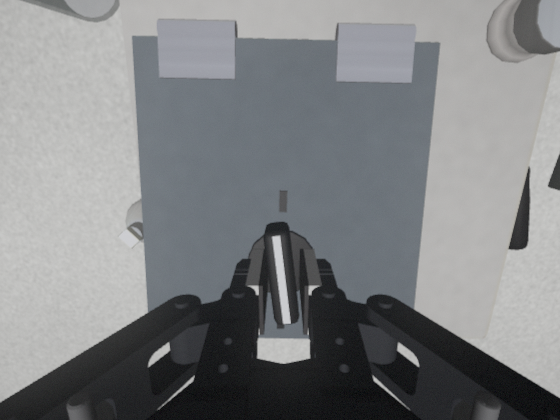

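The w3 picture shows the wing leaning about 7.5° short of the line through the rear mark at (201, 283). The slot reads -2.8° against a cover yaw of -10.4°. I'll turn further.

Call:
{"op": "apply_moves", "data": {
  "steps": [
    [0, 0, 0, 3],
    [0, 0, 0, 3],
    [0, 0, 0, 2],
    [0, 0, 0, 0],
    [0, 0, 0, 0],
    [0, 0, 0, 0],
    [0, 0, 0, 0],
    [0, 0, 0, 0]
  ]
}}

```text
time_s: 8.48
tool_pos: [0.4798, -0.0818, 0.1773]
tool_rot: [-3.106, 0.469, -0.001]
force: [-0.4, 3.0, -1.6]
finger_gap: 0.184
finger_force: 1.5
```

```bash
python3 - <<'E'
from h import *
s=bot.get_state(); print({k:np.round(v,4) for k,v in s.items() if k in('time_s','tool_pos','tool_rot','joint_positions','finger_gap','force','finger_force','wrist_torque')})
im=save('wrist','w4.png')
for b in dirs(im,s,(180,340,260,305),140,.192,True): print('slot',[np.round(x,4) for x in b])
for b in dirs(im,s,(170,230,250,310),70,.163,False): print('mark',[np.round(x,4) for x in b])
E
```

```text
{'time_s': np.float64(8.4833), 'joint_positions': array([-0.6776,  0.3072,  0.9291,  2.0676, -0.3123,  0.9101, -1.4466]), 'tool_pos': array([ 0.4798, -0.0818,  0.1773]), 'tool_rot': array([-3.1061e+00,  4.6890e-01, -5.0000e-04]), 'force': array([-0.4401,  2.9767, -1.6135]), 'wrist_torque': array([0.7075, 0.117 , 0.0952]), 'finger_force': np.float64(1.5435), 'finger_gap': np.float64(0.1841)}
slot [np.int32(728), array([ 0.4815, -0.0818]), np.float64(-13.9472), array([0.0037, 0.0446]), array([280.1195, 279.5934])]
slot [np.int32(42), array([ 0.4498, -0.0797]), np.float64(76.2132), array([0.0011, 0.0111]), array([338.4762, 295.119 ])]
mark [np.int32(129), array([ 0.4962, -0.0855]), np.float64(74.5822), array([0.0034, 0.011 ]), array([226.5504, 278.5116])]
```

```bash
python3 - <<'E'
import cv2
a=[cv2.imread(f'pics/w{i}.png')[160:360,200:360] for i in (3,4)]
cv2.imwrite('pics/c34.png',cv2.resize(cv2.hconcat(a),None,fx=2.5,fy=2.5,interpolation=cv2.INTER_CUBIC))
E
```

```text
(no output)
```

View pics/c34.png

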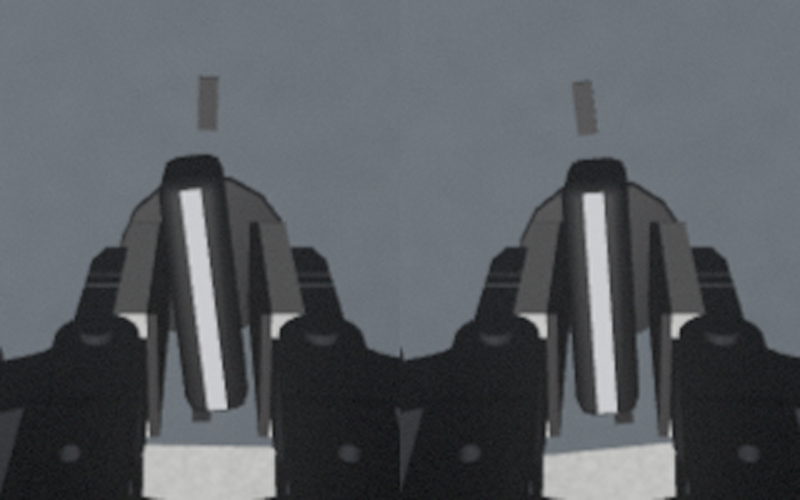

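The crop shows the bar in the right panel about 3.3° past the mark line, with the rear mark at (107, 585) and the front mark at (418, 622). I'll turn the tool back in line with the marks and narrow the gap slightly, watching the finger force.

Call:
{"op": "apply_moves", "data": {
  "steps": [
    [0, 0, 0, -2],
    [0, 0, 0, -2],
    [0, 0, 0, -2],
    [0, 0, 0, -1],
    [0, 0, 0, 0],
    [0, 0, 0, 0],
    [0, 0, 0, 0],
    [0, 0, 0, 0]
  ],
  "hand": 0.168
}}

```text
time_s: 9.2
tool_pos: [0.4803, -0.0818, 0.1775]
tool_rot: [-3.129, 0.28, -0.002]
force: [3.5, 4.6, -3.6]
finger_gap: 0.166
finger_force: 2.3
```

```bash
cat > m.py <<'E'
from h import *
s=bot.get_state(); print({k:np.round(v,4) for k,v in s.items() if k in('time_s','tool_pos','tool_rot','finger_gap','force','finger_force','wrist_torque')})
R=Ro.from_rotvec(s['tool_rot']).as_matrix(); print('toolx az',np.degrees(np.arctan2(R[1,0],R[0,0])))
im=bot.get_image('wrist')
cv2.imwrite('pics/m%.2f.png'%s['time_s'],im['color'][:,:,::-1])
for b in dirs(im,s,(180,340,260,305),140,.192,True)[:1]: print('slot',[np.round(x,4) for x in b])
for b in dirs(im,s,(185,222,250,310),80,.163,False): print('mark',[np.round(x,4) for x in b])
E
python3 m.py
```

```text
{'time_s': np.float64(9.2), 'tool_pos': array([ 0.4803, -0.0818,  0.1775]), 'tool_rot': array([-3.129e+00,  2.796e-01, -2.300e-03]), 'force': array([ 3.5418,  4.5563, -3.613 ]), 'wrist_torque': array([ 0.9392, -0.6411, -0.0551]), 'finger_force': np.float64(2.3239), 'finger_gap': np.float64(0.1658)}
toolx az -10.212358721389128
slot [np.int32(785), array([ 0.4811, -0.0817]), np.float64(-10.4558), array([0.004 , 0.0442]), array([281.2357, 279.9847])]
```

The slot is at -10.5°, in line with the marks at -10.4°. Now I'll open a touch so nothing is pinched, and start down with the fingertips straddling the wing above the flange.

Call:
{"op": "apply_moves", "data": {
  "steps": [
    [0, 0, 0, 0],
    [0, 0, 0, 0],
    [0, 0, 0, 0],
    [-0.003, 0, 0.001, 0],
    [0, 0, 0.002, 0],
    [0, 0, 0.002, 0],
    [0, 0, 0, 0],
    [0, 0, 0, 0]
  ],
  "hand": 0.21
}}

```text
time_s: 9.92
tool_pos: [0.4765, -0.0815, 0.1721]
tool_rot: [3.129, -0.279, -0.001]
force: [-0.1, -0.1, 0.3]
finger_gap: 0.209
finger_force: 0.0
```

```bash
python3 m.py
```

```text
{'time_s': np.float64(9.9167), 'tool_pos': array([ 0.4765, -0.0815,  0.1721]), 'tool_rot': array([ 3.129e+00, -2.794e-01, -6.000e-04]), 'force': array([-0.1473, -0.1363,  0.3022]), 'wrist_torque': array([0.0066, 0.0118, 0.0273]), 'finger_force': np.float64(0.0), 'finger_gap': np.float64(0.2093)}
toolx az -10.205641734056398
slot [np.int32(826), array([ 0.4813, -0.0817]), np.float64(-10.4106), array([0.0038, 0.0444]), array([279.5   , 279.0097])]
mark [np.int32(30), array([ 0.4981, -0.0847]), np.float64(79.7618), array([0.0009, 0.0081]), array([220.6, 279.5])]
```

Call:
{"op": "apply_moves", "data": {
  "steps": [
    [0, 0, 0.001, 0],
    [0, 0, 0.001, 0],
    [0, 0, 0.001, 0],
    [0, 0, 0.001, 0],
    [0, 0, 0.001, 0],
    [0, 0, 0.001, 0],
    [0, 0, 0.001, 0],
    [0, 0, 0.001, 0]
  ]
}}

```text
time_s: 10.63
tool_pos: [0.4765, -0.0813, 0.1642]
tool_rot: [-3.129, 0.279, 0.001]
force: [-2.5, 1.0, 5.0]
finger_gap: 0.211
finger_force: 2.1
```

Call:
{"op": "apply_moves", "data": {
  "steps": [
    [0, 0, 0.0005, 0],
    [0, 0, 0.0005, 0],
    [0, 0, 0.0005, 0],
    [0, 0, 0.0005, 0],
    [0, 0, 0.0005, 0],
    [0, 0, 0.0005, 0],
    [0, 0, 0, 0],
    [0, 0, 0, 0]
  ]
}}

```text
time_s: 11.3
tool_pos: [0.4766, -0.0813, 0.1612]
tool_rot: [-3.129, 0.279, 0.0]
force: [-3.1, 1.3, 4.8]
finger_gap: 0.207
finger_force: 2.3
```

Call:
{"op": "apply_moves", "data": {
  "steps": [
    [0, 0, 0.0005, 0],
    [0, 0, 0.0005, 0],
    [0, 0, 0.0005, 0],
    [0, 0, 0.0005, 0],
    [0, 0, 0.0005, 0],
    [0, 0, 0, 0],
    [0, 0, 0, 0],
    [0, 0, 0, 0]
  ]
}}

```text
time_s: 11.97
tool_pos: [0.4766, -0.0813, 0.1592]
tool_rot: [-3.128, 0.279, 0.001]
force: [-4.5, 1.5, 9.8]
finger_gap: 0.207
finger_force: 4.9
```

```bash
python3 m.py
```

```text
{'time_s': np.float64(11.9667), 'tool_pos': array([ 0.4766, -0.0813,  0.1592]), 'tool_rot': array([-3.1284e+00,  2.7910e-01,  7.0000e-04]), 'force': array([-4.4885,  1.4744,  9.761 ]), 'wrist_torque': array([ 0.2427,  1.1374, -0.0344]), 'finger_force': np.float64(4.8837), 'finger_gap': np.float64(0.2066)}
toolx az -10.196983032754009
slot [np.int32(730), array([ 0.4851, -0.0825]), np.float64(-9.9836), array([0.0032, 0.0384]), array([287.8123, 279.2904])]
mark [np.int32(99), array([ 0.5096, -0.087 ]), np.float64(-11.9886), array([0.0032, 0.008 ]), array([205.5657, 279.9192])]
```

Call:
{"op": "apply_moves", "data": {
  "steps": [
    [0, 0, 0.0005, 0],
    [0, 0, 0.0005, 0],
    [0, 0, 0, 0],
    [0, 0, 0, 0],
    [0, 0, 0, 0],
    [0, 0, 0, 0],
    [0, 0, 0, 0],
    [0, 0, 0, 0]
  ]
}}

```text
time_s: 12.68
tool_pos: [0.4765, -0.0813, 0.1584]
tool_rot: [-3.128, 0.279, 0.001]
force: [-5.8, 2.2, 12.2]
finger_gap: 0.211
finger_force: 6.3
```

Call:
{"op": "apply_moves", "data": {
  "steps": [
    [0, 0, 0.0004, 0],
    [0, 0, 0.0004, 0],
    [0, 0, 0, 0],
    [0, 0, 0, 0],
    [0, 0, 0, 0],
    [0, 0, 0, 0],
    [0, 0, 0, 0],
    [0, 0, 0, 0]
  ]
}}

```text
time_s: 13.35
tool_pos: [0.4765, -0.0814, 0.1579]
tool_rot: [-3.128, 0.279, 0.001]
force: [-7.2, 1.5, 13.9]
finger_gap: 0.216
finger_force: 7.5
```

```bash
python3 m.py; python3 - <<'E'
from h import *
s=bot.get_state();im=bot.get_image('wrist'); cv2.imwrite('pics/w5.png',im['color'][:,:,::-1])
E
```

```text
{'time_s': np.float64(13.35), 'tool_pos': array([ 0.4765, -0.0814,  0.1579]), 'tool_rot': array([-3.1278e+00,  2.7910e-01,  1.3000e-03]), 'force': array([-7.2124,  1.4542, 13.9072]), 'wrist_torque': array([0.3669, 1.5447, 0.0215]), 'finger_force': np.float64(7.4598), 'finger_gap': np.float64(0.2156)}
toolx az -10.197608097963835
slot [np.int32(742), array([ 0.4854, -0.0826]), np.float64(-9.9785), array([0.0033, 0.0375]), array([288.6873, 279.2089])]
mark [np.int32(139), array([ 0.5105, -0.0872]), np.float64(-11.9917), array([0.003 , 0.0099]), array([204.1151, 280.0144])]
```

View pics/w5.png

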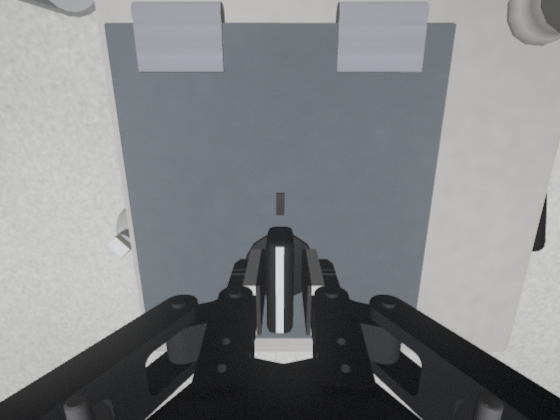

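The w5 picture shows the wing at (280, 280) straight in line with the rear mark at (204, 280), and the cover flat between the fingers. I'll press slightly more for margin and let it settle.

Call:
{"op": "apply_moves", "data": {
  "steps": [
    [0, 0, 0.0003, 0],
    [0, 0, 0, 0],
    [0, 0, 0, 0],
    [0, 0, 0, 0],
    [0, 0, 0, 0],
    [0, 0, 0, 0],
    [0, 0, 0, 0],
    [0, 0, 0, 0]
  ]
}}

```text
time_s: 14.12
tool_pos: [0.4765, -0.0813, 0.1576]
tool_rot: [-3.128, 0.279, 0.001]
force: [-7.1, 1.7, 15.9]
finger_gap: 0.21
finger_force: 7.9
```

Call:
{"op": "apply_moves", "data": {
  "steps": [
    [0, 0, 0, 0],
    [0, 0, 0, 0],
    [0, 0, 0, 0],
    [0, 0, 0, 0],
    [0, 0, 0, 0],
    [0, 0, 0, 0],
    [0, 0, 0, 0],
    [0, 0, 0, 0]
  ]
}}

```text
time_s: 14.78
tool_pos: [0.4765, -0.0813, 0.1576]
tool_rot: [-3.128, 0.279, 0.002]
force: [-8.3, 2.1, 15.4]
finger_gap: 0.208
finger_force: 7.9
```

Steady at about 15.5 N down, which puts the cover at roughly 0.004 rad, fully home. Handing in.

```bash
python3 -c "
from bench import bot
print(bot.finish_job())"
```

```text
the job is handed in; nothing more can be done
None
```

I turned the wing until its slot was within about 0.5° of the index marks, then pressed the cover home and handed in at about 15 s with the fingers still holding it down at about 15.5 N (about 17.5 N including the sideways drag); nothing beside the wing was touched. The cover angle of about 0.004 rad is inferred from the force and height readings, not measured directly.

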